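Hold a heat sink flush on the sloped mounting pad of an angle stage

ROBOT

A 7-joint arm with a two-finger parallel gripper is mounted at the origin on a cart in front of the work surface, level with it; the furniture and walls round the work are solid. World frame = base frame: x ahead of the robot, y to its left, z up, the work surface at z = 0. Lengths are in m, angles in rad, forces in N, time in s.
With the tool pointing down it reaches from about 0.4 to 0.85 m from the base axis. Payload 4.5 kg.
Tool frame: the origin (TCP) lies midway between the tips of the shut fingers; the grasp point (between the pads) lies 19 mm behind it (pinch_z is the distance from the TCP to the grasp point, in m); z points along the fingers, y is the line along which they close (so a half turn about z gives the same grasp; the last joint's range is limited). The gripper opens to 85 mm and grips with 20 to 120 N. Pads are 22 mm wide; open, the fingers measure 114 mm over their backs; the gripper's body (76 mm by 85 mm) begins 54 mm behind the grasp point. The pads swing forward as they close: fully open they stand 13 mm farther back than shut.
Start: joints at [-1.256, 0.689, -0.195, 1.565, 0.157, 0.902, -0.215], TCP at [0.173, 0.601, 0.231] pointing down, gripper open.
Joint ranges: [-3.01, 3.01], [-0.46, 2.08], [-1.47, 1.51], [0.13, 2.56], [-1, 4.14], [0.04, 2.09], [-2.66, 2.66]. Speed limits (rad/s): [2.57, 2.57, 3.14, 3.14, 3.14, 3.14, 3.14].

INTERFACE

Orientations are given as a rotation vector (axis times angle).
In Python, from station import * gives the robot as it stands.
- The arm moves only by the tool apply_moves, never from a script. Its argument "motion" is text: rows parted by semicolons, each of 7 numbers parted by spaces: the shift along the tool's x, y, z as a fraction of full scale, then the turn, a rotation vector about the tool's x, y, z as a fraction of full scale, then the closure, from -1 (fully open) to 1 (shut). In form: tx ty tz ax ay az jaw; .... A call has exactly 10 rows; each row is the pose to reach, as a shift and turn from the pose commanded when the call began, along the tool's axes at that moment; what a row does not reach only later rows make up. Full scale, the value 1, is 0.25 m for a shift and 90 degrees for a turn. A row lasts 1/8 s, in which the tool goes at most 62.5 mm and 10.7 degrees, less where a joint would pass 70% of its speed; a pose out of reach is approached as far as the arm can. A call with a number of a shift or a turn outside -1 to 1 is refused whole. A call with a gripper value outside its range is refused whole. The fingers move at their own pace and stop on an object; "squeeze" is the grip in N (left out, the last holds). Time passes only in rows, so rows that repeat a pose let the fingers close, or fill a call up. It gives the time, the measured TCP pose, the force, the opening and the grip force at its end, in the units of the state.
- state(): the state, without advancing time (a new reading comes with each control period).
- grab_frame(name): name is "scene" or "top" or "wrist"; returns (picture, depth): 480x640x3 uint8, blue, green, red; 480x640 float32, m along the optical axis (not along the pixel's ray), 0 where there is no reading.
- camera_model(name): a dict with "vertical_fov" (degrees; the focal length in pixels is half the picture's height over the tangent of half this angle, whatever the lens; pixels are square), "cx", "cy" (the principal point, pixels), "world_to_cam" (4x4, takes a point from world to camera coordinates). Camera axes: x right, y up, looking along -z (the intrinsics and any distortion apply to the point x, -y, -z); pixel columns grow to the right and rows downward; lengths in m; the calibration is good to about 2 mm. A picture is of the moment at which its call begins: read the wrist's pose just before it. camera_model takes no time and is no camera call; for the wrist camera it gives the pose at the moment of the call.
- sign_off(): hands the job in; it is judged then, once.
The state is a dict: "time": time; "joint_positions": joint angles; "dq": joint speeds; "joint_torque": joint torques, N m; "tool_pos": TCP position; "eef_rot": TCP orientation; "contact_force": force on the tool from outside, world axes, zero at the start; "ft_torque": the same for the moment, N m; "finger_gap": finger opening in m; "gripper_force": force on a finger pad.
Only numpy, scipy, OpenCV 4.12 (cv2) and the standard library are available. Lean on these libraries where they do the work, as an engineer would, in place of code of your own. Each camera call takes 0.05 s, during which the arm holds its last target. There are 200 camera calls.

TASK

Pick up the black finned heat sink, tilt it to the slope of the raised metal pad on the angle stage, and press its flat base gently but firmly onto the pad: flush all over, squarely covering the pad, with its long side running up the slope. Finish while still gripping it and pressing it there, as if waiting for thermal glue to grab; do not let go. Leave the other things on the table where they are.

Things in the scene. Friction and masses are not known exactly. Their poses are not given: they have to be found in the camera images.
- heat_sink: Black heat sink, 40 (its x) x 50 (y) x 25 mm high (z), 60 to 130 g. Origin: centre of the flat underside; z points up out of the fins. Base slab 5 mm thick, on it ten thin fins running along x; grip the 40 mm width (fingers closing along x). Starts on the table, fins up, in one of three places; the transformer and solder spool stand in the other two.
- pad (a point): Centre of the top face of the raised steel pad on the sloping plate of the angle stage. Pad 50 mm (x, up the slope) x 40 mm (y, level along the hinge), standing 6 mm proud of the plate; z points square out of the face, leaning back towards the robot. The slope is 0.2 to 0.55 rad from level, varies from start to start and is locked: pressing does not change it.
- angle_plate: The sloping aluminium plate, 122 x 88 mm, that carries the pad. Origin on its hinge axis at its low edge (nearest the robot), 20 mm above the table; axes as the pad's; the pad's centre is 66 mm up the slope (x) and 18 mm out (z) from it.
- angle_stage: Fixed dark steel base of the angle stage, 136 (x) x 125 (y, with the arcs) mm, bolted down. Origin: centre of its underside; its x points away from the robot, to the high side of the slope. Two thin steel quadrant arcs stand at its sides, 62 mm either side of the middle, up to 95 mm high at the rear; they are solid.
- transformer: Bystander: small transformer with yellow winding, 37 x 41 x 30 mm, loose. Origin: centre of the underside.
- solder_spool: Bystander: green solder spool, 55 mm across, 40 mm high, loose. Origin: centre of the underside.
- tape_roll: Bystander: black tape roll lying flat, 62 mm across, 19 mm high, loose. Origin: centre of the underside.
- screwdriver: Bystander: screwdriver with blue handle, 160 mm long along its y, 22 mm high, loose. Origin: middle of the underside.
- nut: Bystander: large steel hex nut, 24 x 27 x 13 mm, loose. Origin: centre of the underside.
- module_green: Bystander: green circuit module, 50 x 68 x 8 mm, loose. Origin: centre of the underside.
Things that resemble listed ones, but are neither listed nor needed, are in the scene too. Leave any blue or purple look-alike of the heat_sink alone.

How it is judged:
At the end, for the whole second after the job is handed in: Heat sink still gripped (over 3 N) and pressed on the pad with 3 to 35 N, at rest, fins outward; base parallel to the pad within 0.04 rad and within 2 mm of it, centre within 7 mm of the pad's along and across the slope, long side along the slope within 0.14 rad (angle between the z axis of heat_sink and the z axis of pad, either way round below 0.04 rad and angle between heat_sink's own z axis and vertical below 0.8 rad and angle between the y axis of heat_sink and the x axis of pad, either way round below 0.14 rad and x of heat_sink in the frame of pad between -0.007 and 0.007 m and y of heat_sink in the frame of pad between -0.007 and 0.007 m and z of heat_sink in the frame of pad between -0.003 and 0.002 m and contact force between heat_sink and angle_plate between 3 and 35 N and contact force between the fingers and heat_sink above 3 N and linear speed of heat_sink below 0.02 m/s); the arm keeps its last pose, push and grip.
It fails at once if the heat sink is rammed or pressed on the stage with more than 60 N (contact force between heat_sink and angle_plate above 60 N).
It fails at once if a bystander (transformer, spool, tape, screwdriver, nut, green module) is shifted by more than 25 mm (distance of any of transformer, solder_spool, tape_roll, screwdriver, nut, module_green from where it was at the start of the episode above 0.025 m).
It also fails if it takes over 40 s, if anything falls off the work surface, if the arm or the gripper's body presses on something with over 40 N, if the wrist force passes 120 N, or if a joint passes its speed limit or range.

## Working session

There is one attempt and no reset: what is moved stays moved. The work goes in short steps, Python scripts to look and compute and a tool call to move; the robot and the scene stay as the last step left them, time stands still between calls to the robot, and variables do not carry over. Pictures are saved under pics/ and viewed, at most 10 in all, crops included, and the job is handed in when it is done.

Besides the shell and the picture viewer there is one more tool, called as name(argument=value, ...) on one line, values as JSON. apply_moves: Moves the arm, as the interface text tells. Its arguments: {"type":"object","properties":{"motion":{"type":"string"},"squeeze":{"type":"number"}},"required":["motion"]}

```bash
ls; mkdir -p pics
cat > h.py <<'E'
from station import *
import numpy as np, cv2
from scipy.spatial.transform import Rotation as R
def cam(n):
    m=camera_model(n); return m, 240/np.tan(np.radians(m["vertical_fov"])/2), np.array(m["world_to_cam"])
def ray(n,u,v,c=None):
    m,f,T=c or cam(n); d=np.array([(u-m["cx"])/f,-(v-m["cy"])/f,-1.]); Ri=T[:3,:3].T
    return -Ri@T[:3,3], Ri@d
def onplane(n,u,v,z,c=None):
    o,d=ray(n,u,v,c); return o+d*(z-o[2])/d[2]
def cloud(n,dep,c=None):
    m,f,T=c or cam(n); v,u=np.mgrid[:480,:640]
    P=np.stack([(u-m["cx"])/f*dep,-(v-m["cy"])/f*dep,-dep],-1)
    return (P-T[:3,3])@T[:3,:3]
def proj(n,p,c=None):
    m,f,T=c or cam(n); q=T[:3,:3]@np.array(p)+T[:3,3]
    return m["cx"]+f*q[0]/-q[2], m["cy"]-f*q[1]/-q[2]
E
python3 - <<'E'
from h import *
s=state(); print(s)
for n in("scene","top","wrist"):
    c=cam(n); print(n,{k:v for k,v in c[0].items()})
    a,d=grab_frame(n); cv2.imwrite(f"pics/{n}0.png",a); np.save(f"{n}0.npy",d); print((d>0).mean(), d[d>0].min() if (d>0).any() else 0)
E
```

```text
pics
{'time': 0.0, 'joint_positions': array([-1.25619644,  0.68999484, -0.19449604,  1.56638256,  0.15729206,
        0.9024966 , -0.21507114]), 'dq': array([-0.000678  , -0.00223639, -0.00079405, -0.00073133,  0.00085289,
       -0.00171378,  0.00152932]), 'joint_torque': array([ 2.98190462e-04, -5.39606559e+01, -1.26628228e+00, -1.58549774e+01,
        9.21815081e-03,  9.24963970e-03,  1.56999823e-05]), 'tool_pos': array([0.17307457, 0.59986074, 0.23046656]), 'eef_rot': array([-4.39460103e-01, -3.11057891e+00,  2.96454673e-03]), 'contact_force': array([-0.25312823,  0.29821971,  0.22236159]), 'ft_torque': array([ 0.06550363,  0.02164712, -0.0142085 ]), 'gripper_force': 0.0, 'finger_gap': 0.08530853196609531}
scene {'vertical_fov': 53.01385305969148, 'cx': 322.2793321071137, 'cy': 238.4360452192231, 'world_to_cam': array([[-0.77991793, -0.62565721,  0.01676551,  0.36190186],
       [ 0.48864923, -0.59195435,  0.64094616, -0.33786635],
       [-0.39108817,  0.50807786,  0.76740272, -0.66230846],
       [ 0.        ,  0.        ,  0.        ,  1.        ]])}
0.996015625 0.4335437
top {'vertical_fov': 53.351227340714374, 'cx': 322.85197385030466, 'cy': 253.08617410918387, 'world_to_cam': array([[-0.01735655, -0.99893353, -0.04278506, -0.01455087],
       [ 0.98243025, -0.02499132,  0.18494926, -0.52549038],
       [-0.18582127, -0.03882325,  0.98181628, -0.84731993],
       [ 0.        ,  0.        ,  0.        ,  1.        ]])}
0.9961686197916667 0.54769987
wrist {'vertical_fov': 68.96115507591516, 'cx': 315.12488952496, 'cy': 237.81509270417106, 'world_to_cam': array([[ 0.27780697,  0.96063442, -0.00219274, -0.62419158],
       [-0.9077689 ,  0.26177057, -0.3277679 ,  0.04203574],
       [-0.31429113,  0.0930467 ,  0.94475573, -0.38175264],
       [ 0.        ,  0.        ,  0.        ,  1.        ]])}
0.9959895833333333 0.06426256
```

View pics/top0.png

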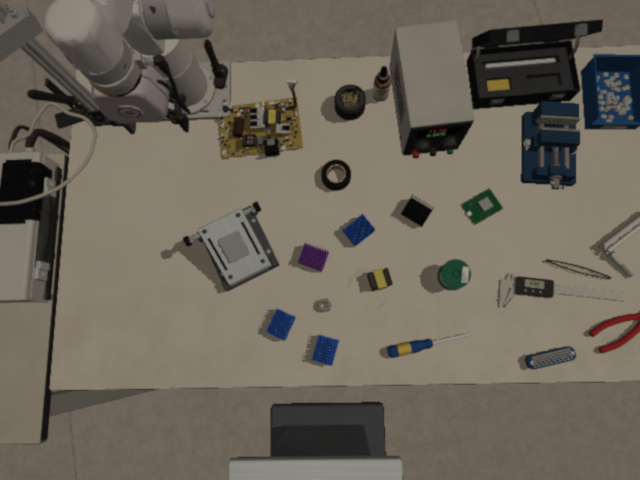

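View pics/scene0.png

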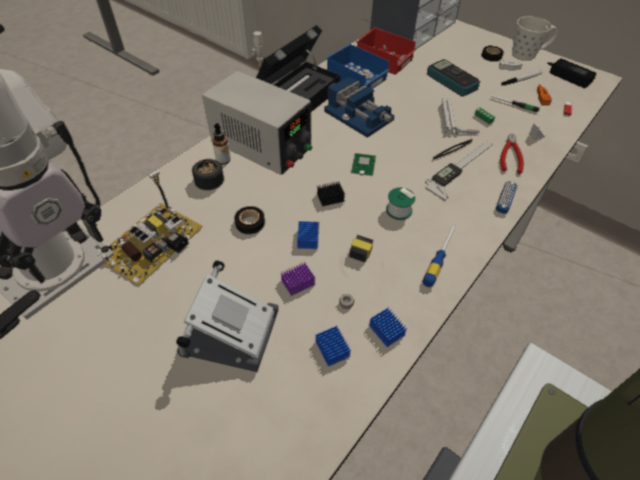

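The top picture shows these candidates for the heat sink:
- Black finned block at (417,211).
- Blue blocks at (359,230), (281,324) and (323,350).
- Purple block at (313,257).

The black one fits the description. The angle stage is at (235,247), with its pad at about (237,247) in top and (230,313) in scene. I'll measure both and crop the black block.

```bash
cat > m.py <<'E'
from h import *
for n,(hu,hv),(pu,pv) in(("top",(417,211),(237,247)),("scene",(330,195),(230,313))):
    a=cv2.imread(f"pics/{n}0.png"); d=np.load(f"{n}0.npy"); c=cam(n); P=cloud(n,d,c)
    # heat sink: dark blob
    g=a.max(2); m=np.zeros_like(g); w=22; m[hv-w:hv+w,hu-w:hu+w]=(g[hv-w:hv+w,hu-w:hu+w]<60)
    k,l,st,ce=cv2.connectedComponentsWithStats(m); i=1+np.argmax(st[1:,4]); q=P[l==i]
    print(n,"sink px",ce[i],st[i]," z pct",np.percentile(q[:,2],[2,25,50,75,98]))
    t=q[q[:,2]>.012]; r=cv2.minAreaRect((t[:,:2]*1000).astype(np.float32)); print(" rect mm",r)
    # pad: plane fit near pad px
    w=8; q=P[pv-w:pv+w,pu-w:pu+w].reshape(-1,3); ce0=q.mean(0)
    u,s,vt=np.linalg.svd(q-ce0); nn=vt[2]*np.sign(vt[2][2]); print(" pad n",nn,"slope",np.arccos(nn[2]),"dir",np.degrees(np.arctan2(-nn[1],-nn[0])),"c",ce0,"rms",s[2]/np.sqrt(len(q)))
    tb=P[::6,::6].reshape(-1,3); tb=tb[abs(tb[:,2])<.01]; print(" table z",np.median(tb[:,2]),tb[:,2].std())
a=cv2.imread("pics/top0.png")[180:290,180:440]; b=cv2.imread("pics/scene0.png")[155:385,165:365]
cv2.imwrite("pics/crop.png",np.hstack([cv2.resize(a,None,fx=1.85,fy=1.85)[:460] if 0 else cv2.resize(a,(500,212)),cv2.resize(b[:85],(300,212)) if 0 else cv2.resize(b[10:70,120:],(300,212))]))
E
python3 m.py
```

```text
top sink px [415.62372188 211.62576687] [401 198  31  28 489]  z pct [0.00141354 0.00433855 0.00615286 0.02273598 0.02705738]
 rect mm ((496.83502197265625, -132.7659912109375), (47.82294845581055, 310.15167236328125), 56.20515441894531)
 pad n [-0.45002282 -0.26243347  0.85358546] slope 0.5479668586145047 dir 30.248851985451733 c [0.53784306 0.13338286 0.06821471] rms 0.0016723157470874737
 table z -0.00015859525168069748 0.002249148771068463
scene sink px [330.51809955 194.42986425] [318 184  26  22 442]  z pct [0.00350162 0.01118627 0.01796788 0.02255402 0.02646756]
 rect mm ((610.8090209960938, -209.586669921875), (48.162052154541016, 42.302215576171875), 55.99696350097656)
 pad n [-0.14983252 -0.95590604  0.25257445] slope 1.315456277014866 dir 81.09171454520836 c [0.533239   0.14360011 0.07572157] rms 0.0068872463165487365
 table z 0.0005385338925666752 0.001856760436886895
```

```bash
cat >> h.py <<'E'
def Rdown(yaw_y, tilt=0., tdir=0.):
    """tool z down, tool y at yaw_y (deg); then lean so tool z = -n for slope tilt rising toward tdir deg"""
    y=np.array([np.cos(np.radians(yaw_y)),np.sin(np.radians(yaw_y)),0]); z=np.array([0,0,-1.]); x=np.cross(y,z)
    M=np.stack([x,y,z],1); h=np.radians(tdir); ax=np.array([np.sin(h),-np.cos(h),0])
    return R.from_rotvec(ax*tilt).as_matrix()@M
def rel(p,M,s=None,base=None):
    s=s or state(); p0,M0=base or (s["tool_pos"],R.from_rotvec(s["eef_rot"]).as_matrix())
    t=M0.T@(np.array(p)-p0); r=R.from_matrix(M0.T@M).as_rotvec()
    print("rel m",t.round(4),"deg",np.degrees(r).round(2)," FRAC",(t/.25).round(4),(r/(np.pi/2)).round(4))
E
python3 - <<'E'
from h import *
s=state();M=R.from_rotvec(s["eef_rot"]).as_matrix()
c=cam("wrist");T=c[2];o=-T[:3,:3].T@T[:3,3]
print("cam in tool",M.T@(o-s["tool_pos"]),"look",M.T@(-T[2,:3]))
for p in ([.33,.36,.28],[.45,.12,.30]): rel(p,Rdown(20))
E
python3 - <<'E'
import cv2
a=cv2.imread("pics/top0.png")[190:232,396:438];b=cv2.imread("pics/scene0.png")[174:216,310:352]
import numpy as np
cv2.imwrite("pics/crop1.png",cv2.resize(np.hstack([a,b]),(800,400),interpolation=cv2.INTER_CUBIC))
E
```

```text
cam in tool [ 0.08497999  0.00040915 -0.14250561] look [-3.27657327e-01 -8.24599443e-04  9.44796272e-01]
rel m [-0.2173 -0.1873 -0.049 ] deg [-7.000e-02  4.000e-02  5.392e+01]  FRAC [-0.8691 -0.7491 -0.1962] [-8.000e-04  5.000e-04  5.991e-01]
rel m [-0.3991 -0.3847 -0.0688] deg [-7.000e-02  4.000e-02  5.392e+01]  FRAC [-1.5963 -1.5386 -0.275 ] [-8.000e-04  5.000e-04  5.991e-01]
```

View pics/crop1.png

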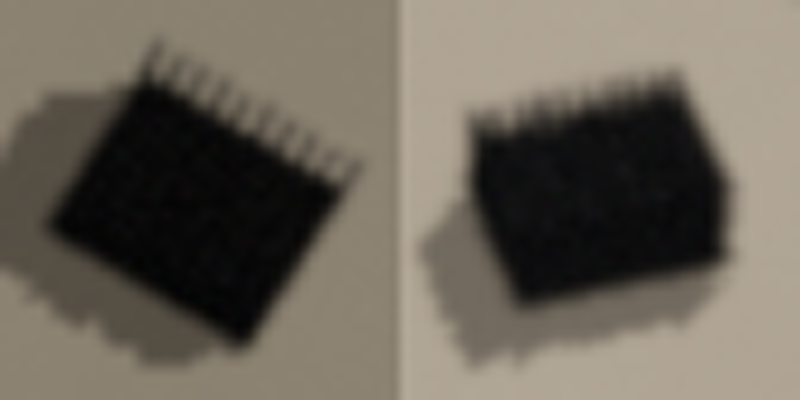

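The crop shows the black finned block as described. Its fin ends run along the upper-right edge, from about (404,195) to (432,208) in top, so its long side lies near 56-60° in the world. Next I'll move over the stage for a wrist look.

apply_moves(motion="-0.1 -0.09 -0.03 0 0 0.07 -1;-0.2 -0.18 -0.06 0 0 0.14 -1;-0.3 -0.27 -0.09 0 0 0.21 -1;-0.4 -0.36 -0.12 0 0 0.28 -1;-0.5 -0.45 -0.15 0 0 0.35 -1;-0.6 -0.54 -0.18 0 0 0.42 -1;-0.7 -0.63 -0.2 0 0 0.48 -1;-0.8 -0.7 -0.2 0 0 0.54 -1;-0.87 -0.75 -0.2 0 0 0.6 -1;-0.87 -0.75 -0.2 0 0 0.6 -1")

```text
time: 1.4
tool_pos: [0.3312, 0.3588, 0.2813]
eef_rot: [1.808, 2.568, -0.0]
contact_force: [0.1, 1.3, -0.6]
finger_gap: 0.0855
gripper_force: 0.0
```

Run:
```python
from h import *
rel([.53,.13,.25],Rdown(0))
```

```text
rel m [-0.2824  0.11    0.0315] deg [ 0.02  0.04 19.69]  FRAC [-1.1296  0.4401  0.126 ] [2.000e-04 4.000e-04 2.188e-01]
```

apply_moves(motion="-0.12 0.05 0.01 0 0 0.03 -1;-0.24 0.1 0.03 0 0 0.06 -1;-0.36 0.16 0.04 0 0 0.09 -1;-0.48 0.21 0.06 0 0 0.12 -1;-0.6 0.26 0.07 0 0 0.15 -1;-0.72 0.32 0.09 0 0 0.18 -1;-0.84 0.37 0.1 0 0 0.2 -1;-0.95 0.42 0.12 0 0 0.22 -1;-1 0.44 0.12 0 0 0.22 -1;-1 0.44 0.12 0 0 0.22 -1")

```text
time: 2.65
tool_pos: [0.5188, 0.1632, 0.2512]
eef_rot: [-2.218, -2.224, -0.0]
contact_force: [-0.2, 0.6, -0.4]
finger_gap: 0.0854
gripper_force: 0.0
```

Run:
```python
from h import *
c=cam("wrist");a,d=grab_frame("wrist");cv2.imwrite("pics/w1.png",a);np.savez("w1.npz",d=d,T=c[2]);print(proj("wrist",[.536,.135,.07],c),state()["tool_pos"])
```

```text
(np.float64(333.0085720286467), np.float64(238.84903923627536)) [0.51816711 0.16399041 0.25125621]
```

View pics/w1.png

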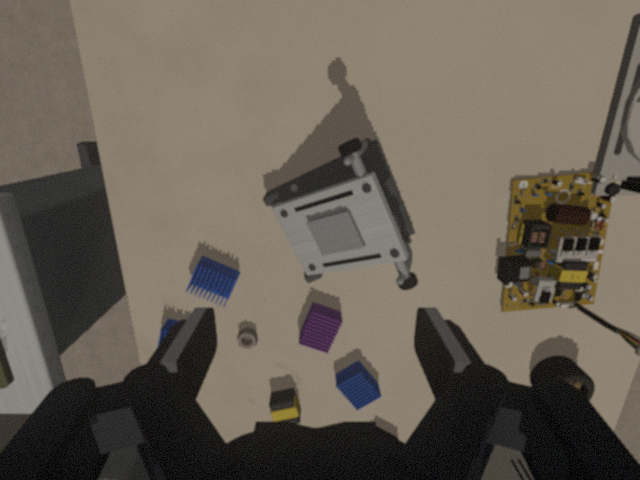

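The wrist view shows the pad as a darker grey rectangle at about (336,232), its corners roughly (308,220), (352,208), (364,246) and (319,256). The high side, with the knobs, is to the right. Now I'll measure the pad in all three views.

```bash
cat > pad.py <<'E'
from h import *
def seg(a,u,v):
    b=cv2.bilateralFilter(a,7,30,5); m=np.zeros((482,642),np.uint8)
    cv2.floodFill(b,m,(u,v),0,(9,)*3,(9,)*3,4|(255<<8)|cv2.FLOODFILL_MASK_ONLY|cv2.FLOODFILL_FIXED_RANGE)
    return cv2.morphologyEx(m[1:-1,1:-1],cv2.MORPH_OPEN,np.ones((5,5)))
S={"top":(237,247),"scene":(229,314),"wrist":(336,232)}; C={}
for n,(u,v) in S.items():
    a=cv2.imread("pics/"+("w1" if n=="wrist" else n+"0")+".png"); c=cam(n)
    if n=="wrist": z=np.load("w1.npz"); d=z["d"]; c=(c[0],c[1],z["T"])
    else: d=np.load(n+"0.npy")
    m=seg(a,u,v); k=cv2.findContours(m,0,2)[0]; k=max(k,key=cv2.contourArea)
    r=cv2.approxPolyDP(cv2.convexHull(k),.06*cv2.arcLength(k,True),True)[:,0]; M=cv2.moments(k); ce=(M["m10"]/M["m00"],M["m01"]/M["m00"])
    q=cloud(n,d,c)[cv2.erode(m,np.ones((5,5)))>0]
    for _ in range(4):
        c0=np.median(q,0) if _==0 else q.mean(0); vt=np.linalg.svd(q-c0,full_matrices=False)[2]; e=abs((q-c0)@vt[2]); q=q[e<max(.003,2*np.median(e))]
    nn=vt[2]*np.sign(vt[2][2]); o,dr=ray(n,*ce,c); pc=o+dr*((c0-o)@nn)/(dr@nn)
    P=[ (lambda o,dr:o+dr*((c0-o)@nn)/(dr@nn))(*ray(n,*x,c)) for x in r]
    print(n,"px",np.round(ce,1),"area",M["m00"],"n pts",len(q),"slope",np.arccos(nn[2]).round(4),"dir",np.degrees(np.arctan2(-nn[1],-nn[0])).round(1),"c",pc.round(4))
    for i in range(len(P)): e=P[(i+1)%len(P)]-P[i]; print("   edge",r[i],np.linalg.norm(e).round(4),np.degrees(np.arctan2(e[1],e[0])).round(1))
    C[n]=(o,dr/np.linalg.norm(dr))
from itertools import combinations
A=sum(np.eye(3)-np.outer(d,d) for o,d in C.values()); b=sum((np.eye(3)-np.outer(d,d))@o for o,d in C.values())
X=np.linalg.solve(A,b); print("triang",X,[np.linalg.norm(np.cross(X-o,d)).round(4) for o,d in C.values()])
E
python3 pad.py
```

```text
top px [233.5 246.4] area 540.0 n pts 291 slope 1.5621 dir -42.7 c [0.5365 0.1372 0.0762]
   edge [238 232] 0.2808 49.2
   edge [247 255] 0.5872 -131.0
   edge [230 261] 0.5702 -131.4
   edge [218 239] 0.8766 48.7
scene px [230.5 311.4] area 655.0 n pts 375 slope 1.2401 dir 89.5 c [0.5302 0.1435 0.0818]
   edge [220 296] 0.1723 -28.9
   edge [247 308] 0.2649 -35.1
   edge [242 327] 0.0956 141.0
   edge [213 315] 0.3416 149.1
wrist px [334.9 233.9] area 1472.0 n pts 986 slope 0.5422 dir 25.9 c [0.5377 0.1401 0.0698]
   edge [347 213] 0.0369 -66.7
   edge [361 247] 0.0472 -155.2
   edge [322 254] 0.0366 111.4
   edge [309 223] 0.0458 25.3
triang [0.53798547 0.13903392 0.06765258] [np.float64(0.0003), np.float64(0.0005), np.float64(0.0003)]
```

Run:
```python
from h import *
th,d=.53,25
n=np.array([-np.sin(th)*np.cos(np.radians(d)),-np.sin(th)*np.sin(np.radians(d)),np.cos(th)])
rel(np.array([.538,.139,.068])+.12*n,Rdown(d-90,th,d)); print(Rdown(d-90,th,d)[:,2]+n, state()["joint_positions"].round(2))
```

```text
rel m [-0.0506 -0.0353  0.0797] deg [-17.34  26.95  63.6 ]  FRAC [-0.2023 -0.1412  0.3187] [-0.1927  0.2994  0.7067]
[0.00000000e+00 0.00000000e+00 1.11022302e-16] [-0.47  0.56  0.14  1.8  -0.1   0.79 -0.28]
```

apply_moves(motion="-0.03 -0.02 0.04 -0.02 0.035 0.08 -1;-0.05 -0.04 0.08 -0.045 0.07 0.17 -1;-0.08 -0.05 0.12 -0.07 0.11 0.26 -1;-0.1 -0.07 0.16 -0.095 0.15 0.35 -1;-0.13 -0.09 0.2 -0.12 0.19 0.44 -1;-0.15 -0.11 0.24 -0.145 0.22 0.53 -1;-0.18 -0.12 0.28 -0.17 0.26 0.62 -1;-0.2 -0.14 0.32 -0.193 0.3 0.707 -1;-0.2 -0.14 0.32 -0.193 0.3 0.707 -1;-0.2 -0.14 0.32 -0.193 0.3 0.707 -1")

```text
time: 3.95
tool_pos: [0.5176, 0.1094, 0.2414]
eef_rot: [-2.88, -0.653, -0.639]
contact_force: [-0.8, -0.5, 0.6]
finger_gap: 0.0851
gripper_force: 0.0
```

Run:
```python
from h import *
s=state();print(s["joint_positions"].round(2),s["tool_pos"],s["dq"].round(3).max())
c=cam("wrist");a,d=grab_frame("wrist");cv2.imwrite("pics/w2.png",a);np.savez("w2.npz",d=d,T=c[2]);print(proj("wrist",[.538,.139,.068],c))
```

```text
[-0.11  0.45 -0.17  2.24 -1.    0.04 -0.37] [0.51756468 0.10944199 0.24139097] 0.018
(np.float64(301.40111246176394), np.float64(259.3704213524311))
```

View pics/w2.png

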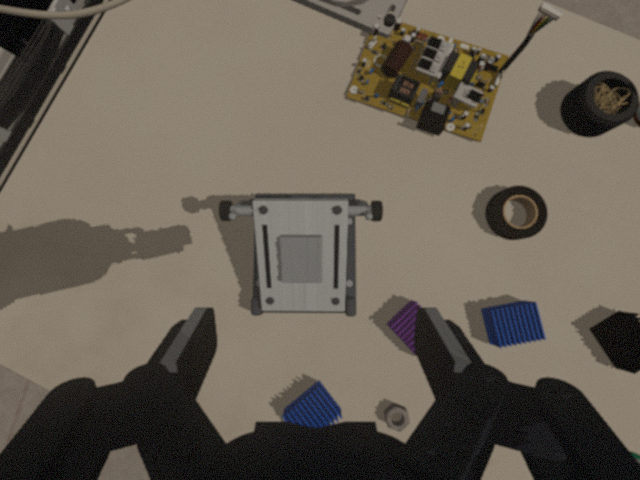

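The wrist view shows the pad at about (301,259), with the plate spanning rows 200 to 312. The pose was not reached: j5 and j6 are at their lower limits. The joint layout looks like a Kinova Gen3, so I'll test that model in order to choose a reachable pose, and measure the pad from this view too.

```bash
cat > kin.py <<'E'
from h import *
p2=np.pi/2
L=[((0,0,.15643),np.pi),((0,.005375,-.12838),p2),((0,-.21038,-.006375),-p2),((0,.006375,-.21038),p2),((0,-.20843,-.006375),-p2),((0,.00017505,-.10593),p2),((0,-.10593,-.00017505),-p2)]
def fk(q,tz=0,tw=0):
    T=np.eye(4)
    for (x,r),a in zip(L,q):
        A=np.eye(4);A[:3,3]=x;A[:3,:3]=(R.from_rotvec([r,0,0])*R.from_rotvec([0,0,a])).as_matrix();T=T@A
    A=np.eye(4);A[:3,:3]=(R.from_rotvec([np.pi,0,0])*R.from_rotvec([0,0,tw])).as_matrix();A[2,3]=-tz;return T@A
E
python3 - <<'E'
from kin import *
s=state()
for q,p,r in(([-1.25619644,.68999484,-.19449604,1.56638256,.15729206,.9024966,-.21507114],[.17307457,.59986074,.23046656],[-.43946,-3.11058,.00296]),(s["joint_positions"],s["tool_pos"],s["eef_rot"])):
    T=fk(q);M=R.from_rotvec(r).as_matrix();print("pos diff in tool",M.T@(np.array(p)-T[:3,3]),"rot",R.from_matrix(T[:3,:3].T@M).as_rotvec())
E
sed -i 's/S={.*; C/S={"top":(237,247),"scene":(229,314),"w1":(336,232),"w2":(301,259)}; C/; s/"pics\/"+(.*)+".png"/"pics\/"+(n if n[0]=="w" else n+"0")+".png"/; s/c=cam(n)$/c=cam("wrist" if n[0]=="w" else n)/; s/n=="wrist": z=np.load("w1.npz")/n[0]=="w": z=np.load(n+".npz")/' pad.py
python3 pad.py | grep -A4 -E "^w|tri"
```

```text
pos diff in tool [-0.01899569  0.11516541  0.07588615] rot [-1.86085208e-06 -2.86883979e-06  1.57079617e+00]
pos diff in tool [0.13005987 0.03836992 0.10862952] rot [1.40846820e-16 5.95062349e-17 1.57079633e+00]
w1 px [334.9 233.9] area 1472.0 n pts 986 slope 0.5422 dir 25.9 c [0.5377 0.1401 0.0698]
   edge [347 213] 0.0369 -66.7
   edge [361 247] 0.0472 -155.2
   edge [322 254] 0.0366 111.4
   edge [309 223] 0.0458 25.3
w2 px [301.2 259.4] area 1768.5 n pts 1293 slope 0.5394 dir 25.3 c [0.5379 0.1391 0.0696]
   edge [321 238] 0.0469 -154.5
   edge [321 281] 0.0378 117.3
   edge [283 282] 0.0492 26.3
   edge [280 237] 0.0384 -65.7
triang [0.53794841 0.13909325 0.06776076] [np.float64(0.0004), np.float64(0.0005), np.float64(0.0003), np.float64(0.0001)]
```

```bash
cat >> kin.py <<'E'
from scipy.optimize import least_squares
def dirs(q):
    Ms=[];M=np.eye(3)
    for (x,r),a in zip(L,q): M=M@(R.from_rotvec([r,0,0])*R.from_rotvec([0,0,a])).as_matrix(); Ms.append(M)
    return np.stack([[0,0,1.],-Ms[2][:,2],-Ms[4][:,2],-Ms[6][:,2]],1), M@R.from_rotvec([np.pi,0,0]).as_matrix()@R.from_rotvec([0,0,p2]).as_matrix()
D=[([-1.25619644,.68999484,-.19449604,1.56638256,.15729206,.9024966,-.21507114],[.17307457,.59986074,.23046656]),([-0.11,0.45,-0.17,2.24,-1.,0.04,-0.37],[.51756,.10944,.24139])]
E
python3 - <<'E'
from kin import *
s=state(); D[1]=(s["joint_positions"],s["tool_pos"])
A=np.vstack([dirs(q)[0] for q,p in D]);b=np.hstack([p for q,p in D])
x,r,*_=np.linalg.lstsq(A,b,rcond=None);print("h Lu Lf Lt",x,"resid",A@x-b);np.save("len.npy",x)
lo=np.array([-3.01,-.46,-1.47,.13,-1,.04,-2.66]);hi=np.array([3.01,2.08,1.51,2.56,4.14,2.09,2.66])
d=25.3;rng=np.random.default_rng(0)
def ik(p,M,n=40):
    best=None
    for k in range(n):
        q0=s["joint_positions"] if k==0 else rng.uniform(lo,hi); q0=np.clip(q0,lo+.01,hi-.01)
        f=lambda q:np.r_[(dirs(q)[0]@x-p)*10,R.from_matrix(dirs(q)[1].T@M).as_rotvec()*3]
        o=least_squares(f,q0,bounds=(lo,hi),max_nfev=60)
        if best is None or o.cost<best.cost: best=o
        if best.cost<1e-6: break
    return best
P=np.array([.538,.139,.069])
for th in (.54,.4,.3,.2,.1):
  n=np.array([-np.sin(th)*np.cos(np.radians(d)),-np.sin(th)*np.sin(np.radians(d)),np.cos(th)])
  for y in (d-90,d+90):
    for off in (0,.06):
      o=ik(P+off*n,Rdown(y,th,d));print(th,y,off,"cost",round(o.cost,6),o.x.round(2))
# whole-plate plane fit in w2
z=np.load("w2.npz");c0=cam("wrist");Q=cloud("wrist",z["d"],(c0[0],c0[1],z["T"]))[200:312,255:350].reshape(-1,3)
n=np.array([-np.sin(.54)*np.cos(np.radians(d)),-np.sin(.54)*np.sin(np.radians(d)),np.cos(.54)]);e=(Q-P)@n
for off in(0,-.006):
    q=Q[abs(e-off)<.0029]
    for _ in range(3):
        c=q.mean(0);v=np.linalg.svd(q-c,full_matrices=False)[2][2];v*=np.sign(v[2]);q=Q[abs((Q-c)@v)<.0025]
    print("plane",off,len(q),"slope",np.arccos(v[2]),"dir",np.degrees(np.arctan2(-v[1],-v[0])),"dist of P",(P-c)@v)
E
```

```text
h Lu Lf Lt [0.07938992 0.7064941  0.23675922 0.26709801] resid [-0.02189156  0.01243482 -0.02034729 -0.01549679  0.01894605  0.02034729]
0.54 -64.7 0 cost 0.07004 [ 0.04  0.94 -0.98  2.56  2.19  0.96  2.44]
0.54 -64.7 0.06 cost 0.0678 [-0.36  0.76  0.66  2.56  4.13  0.83  1.12]
0.54 115.3 0 cost 0.07004 [-0.05  0.87 -0.52  2.56  2.67  0.76 -1.01]
0.54 115.3 0.06 cost 0.0678 [ 0.    0.76 -0.62  2.56  2.53  0.67 -0.9 ]
0.4 -64.7 0 cost 0.005177 [ 0.07  1.04 -1.43  2.56  1.74  1.23  2.6 ]
0.4 -64.7 0.06 cost 0.000675 [-0.02  0.77 -0.64  2.56  2.4   0.65  2.31]
0.4 115.3 0 cost 0.005177 [-0.02  0.9  -0.74  2.56  2.33  0.8  -0.79]
0.4 115.3 0.06 cost 0.000675 [ 0.06  0.83 -1.02  2.56  2.02  0.84 -0.61]
0.3 -64.7 0 cost 0.0 [ 0.05  0.96 -1.12  2.49  1.85  0.95  2.66]
0.3 -64.7 0.06 cost 0.0 [-0.02  0.74 -0.6   2.42  2.13  0.46  2.62]
0.3 115.3 0 cost 0.0 [-0.08  0.85 -0.49  2.49  2.47  0.57 -0.84]
0.3 115.3 0.06 cost 0.0 [-0.08  0.72 -0.42  2.42  2.38  0.36 -0.72]
0.2 -64.7 0 cost 0.0 [-0.26  0.81  0.08  2.36  3.58  0.25  1.37]
0.2 -64.7 0.06 cost 1e-06 [-0.19  0.69 -0.1   2.28  2.23  0.04  2.66]
0.2 115.3 0 cost 0.0 [-0.16  0.81 -0.23  2.36  2.57  0.26 -0.86]
0.2 115.3 0.06 cost 0.0 [-0.19  0.69 -0.11  2.28  2.21  0.04 -0.46]
0.1 -64.7 0 cost 0.000145 [-0.25  0.8   0.02  2.26  4.14  0.04  0.77]
0.1 -64.7 0.06 cost 0.0 [-0.29  0.7   0.13  2.15 -0.48  0.23 -0.86]
0.1 115.3 0 cost 0.0 [-0.21  0.8  -0.09  2.25  1.71  0.05  0.04]
0.1 115.3 0.06 cost 0.0 [ 0.05  0.79 -0.87  2.15  1.16  0.66  0.37]
plane 0 1914 slope 0.5350279035531932 dir 25.69087875211798 dist of P -0.0005076454067319392
plane -0.006 7833 slope 0.5383423855754308 dir 25.390068826109587 dist of P 0.005423398283601326
```

```bash
cat > data.py <<'E'
import json,os
from h import *
def rec():
    s=state(); d=json.load(open("d.json")) if os.path.exists("d.json") else []
    d.append([list(map(float,s["joint_positions"])),list(map(float,s["tool_pos"]))]); json.dump(d,open("d.json","w")); return s
E
python3 - <<'E'
import json
json.dump([[[-1.25619644,.68999484,-.19449604,1.56638256,.15729206,.9024966,-.21507114],[.17307457,.59986074,.23046656]],[[-.47,.56,.14,1.8,-.1,.79,-.28],[.51817,.16399,.25126]]],open("d.json","w"))
E
python3 - <<'E'
from data import *
from kin import *
rec()
d=json.load(open("d.json"))
def Ms(q):
    o=[np.eye(3)];M=np.eye(3)
    for (x,r),a in zip(L,q): M=M@(R.from_rotvec([r,0,0])*R.from_rotvec([0,0,a])).as_matrix(); o.append(M)
    return np.hstack(o)   # 3 x 24, offsets of link i+1 in frame i
A=np.vstack([Ms(q) for q,p in d]);b=np.hstack([p for q,p in d])
x0=np.hstack([l[0] for l in L]+[(0,0,-.19)])
r=b-A@x0; print("prior resid",r.round(4))
dx=A.T@np.linalg.solve(A@A.T+1e-4*np.eye(len(b)),r); print((x0+dx).reshape(8,3).round(3)); print((A@(x0+dx)-b).round(4))
E
```

```text
prior resid [ 0.0502  0.1056  0.1139  0.0947  0.0255  0.1265  0.0925 -0.0012  0.1283]
[[-0.006  0.011  0.182]
 [ 0.019  0.007 -0.154]
 [ 0.004 -0.247 -0.008]
 [ 0.022  0.02  -0.247]
 [-0.027 -0.207 -0.02 ]
 [ 0.011 -0.001 -0.105]
 [-0.007 -0.1    0.001]
 [-0.003  0.002 -0.184]]
[ 0. -0. -0.  0.  0.  0. -0. -0. -0.]
```

```bash
cat >> kin.py <<'E'
import json
def Ms(q):
    o=[np.eye(3)];M=np.eye(3)
    for (x,r),a in zip(L,q): M=M@(R.from_rotvec([r,0,0])*R.from_rotvec([0,0,a])).as_matrix(); o.append(M)
    return np.hstack(o)
x0=np.hstack([l[0] for l in L]+[(0,0,-.19)])
G=np.zeros((24,4)); G[2,0]=1; G[7,1]=-1; G[13,2]=-1; G[23,3]=-1
def fit(full=True):
    d=json.load(open("d.json")); A=np.vstack([Ms(q) for q,p in d]);b=np.hstack([p for q,p in d]); r=b-A@x0
    w=np.linalg.lstsq(np.vstack([A@G,1e-3*np.eye(4)]),np.r_[r,np.zeros(4)],rcond=None)[0]; x=x0+G@w; r=b-A@x
    print("w",w.round(4),"resid",r.round(4))
    return x+A.T@np.linalg.solve(A@A.T+1e-4*np.eye(len(b)),r)
lo=np.array([-3.01,-.46,-1.47,.13,-1,.04,-2.66]);hi=np.array([3.01,2.08,1.51,2.56,4.14,2.09,2.66])
def ik(x,p,M,q0s=None,n=25,rng=np.random.default_rng(0)):
    best=None; f=lambda q:np.r_[(Ms(q)@x-p)*10,R.from_matrix(dirs(q)[1].T@M).as_rotvec()*3]
    for k in range(n):
        q0=q0s[k] if q0s is not None and k<len(q0s) else rng.uniform(lo,hi)
        o=least_squares(f,np.clip(q0,lo+.01,hi-.01),bounds=(lo+.01,hi-.01),max_nfev=60)
        if best is None or o.cost<best.cost: best=o
        if best.cost<1e-6: break
    return best
E
cat > feas.py <<'E'
from kin import *
x=fit(); P=np.array([.538,.139,.0695]);d=25.4
def nv(th): return np.array([-np.sin(th)*np.cos(np.radians(d)),-np.sin(th)*np.sin(np.radians(d)),np.cos(th)])
if __name__=="__main__":
  q=state()["joint_positions"]
  for th in (.54,.4,.3,.2,.1):
   for y in (d-90,d+90):
    for off in (0,.05):
      o=ik(x,P+off*nv(th),Rdown(y,th,d),[q]);print(th,y,off,"cost",round(o.cost,6),o.x.round(2))
E
python3 feas.py
```

```text
w [-0.0237  0.1866 -0.0014  0.0116] resid [ 0.0135 -0.0062  0.0043  0.0073 -0.0191  0.0026  0.008  -0.0118 -0.0069]
0.54 -64.6 0 cost 0.0 [-0.01  0.92 -0.51  2.48  2.73  0.8   2.16]
0.54 -64.6 0.05 cost 0.0 [-0.42  0.81  0.34  2.55  3.63  0.81  1.32]
0.54 115.4 0 cost 0.0 [ 0.01  0.95 -0.6   2.51  2.65  0.86 -0.92]
0.54 115.4 0.05 cost 1e-06 [ 0.13  0.91 -0.87  2.55  2.38  0.91 -0.72]
0.4 -64.6 0 cost 0.0 [-0.15  0.83 -0.25  2.35  2.86  0.44  2.01]
0.4 -64.6 0.05 cost 0.0 [ 0.05  0.77 -0.6   2.37  2.28  0.48  2.57]
0.4 115.4 0 cost 0.0 [-0.11  0.85 -0.37  2.37  2.67  0.5  -0.96]
0.4 115.4 0.05 cost 0.0 [ 0.    0.77 -0.56  2.39  2.35  0.49 -0.67]
0.3 -64.6 0 cost 0.0 [-0.07  0.83 -0.41  2.25  2.22  0.33  2.63]
0.3 -64.6 0.05 cost 0.0 [-0.39  0.71  0.19  2.26  4.12  0.21  0.76]
0.3 115.4 0 cost 0.0 [-0.05  0.84 -0.5   2.28  2.15  0.4  -0.46]
0.3 115.4 0.05 cost 0.0 [-0.19  0.7  -0.2   2.28  2.51  0.16 -0.82]
0.2 -64.6 0 cost 0.00015 [-0.25  0.8  -0.09  2.17  2.2   0.05  2.65]
0.2 -64.6 0.05 cost 0.0 [-0.4   0.71  0.16  2.15 -0.99  0.16 -0.44]
0.2 115.4 0 cost 0.0 [-0.26  0.79 -0.11  2.19  2.15  0.07 -0.45]
0.2 115.4 0.05 cost 0.0 [-0.16  0.71 -0.28  2.17  1.13  0.18  0.55]
0.1 -64.6 0 cost 0.0 [-0.47  0.83  0.29  2.07 -0.96  0.28 -0.48]
0.1 -64.6 0.05 cost 0.0 [-0.39  0.72  0.14  2.05 -0.37  0.3  -1.07]
0.1 115.4 0 cost 0.0 [-0.11  0.83 -0.42  2.08  1.07  0.34  0.6 ]
0.1 115.4 0.05 cost 0.0 [ 0.07  0.81 -0.77  2.05  1.07  0.62  0.58]
```

Pad measured:
- Centre (0.538, 0.139, 0.0695).
- Slope 0.538 rad, rising toward 25.4°.

Full tool tilt would need a wrist flip. I'll grasp the sink with the tool leaned 0.44 rad about its closing axis instead, so the tool is nearly vertical when placing. First comes a safe waypoint.

Run:
```python
from feas import *
W=([.53,-.03,.26],Rdown(-37)); rel(*W)
th=.53;n=np.array([-np.sin(th)*np.cos(np.radians(25)),-np.sin(th)*np.sin(np.radians(25)),np.cos(th)])
rel(*W,base=(np.array([.538,.139,.068])+.12*n,Rdown(-65,th,25)))
q=state()["joint_positions"]
for p,M in (W,([.611,-.21,.15],Rdown(-34,-.44,56)),([.611,-.21,.005],Rdown(-34,-.44,56)),([.54,.14,.2],Rdown(-64.6,.1,25.4)),([.54,.14,.07],Rdown(-64.6,.1,25.4))):
    o=ik(x,np.array(p),M,[[-.4,.6,.14,1.8,-.1,.7,-.6]],n=4);print(p,round(o.cost,6),o.x.round(2))
```

```text
w [-0.0237  0.1866 -0.0014  0.0116] resid [ 0.0135 -0.0062  0.0043  0.0073 -0.0191  0.0026  0.008  -0.0118 -0.0069]
rel m [-0.0355  0.1302 -0.0407] deg [  4.74 -25.15 -27.04]  FRAC [-0.1421  0.5208 -0.1627] [ 0.0526 -0.2794 -0.3004]
rel m [ 0.0292  0.1498 -0.0854] deg [  7.42 -29.75 -27.34]  FRAC [ 0.1167  0.5991 -0.3417] [ 0.0824 -0.3306 -0.3037]
[0.53, -0.03, 0.26] 0.0 [-0.06  0.53  0.06  1.83 -0.04  0.79 -0.63]
[0.611, -0.21, 0.15] 0.0 [ 0.45  1.03 -0.91  1.46  1.01  1.51 -1.28]
[0.611, -0.21, 0.005] 0.0 [-0.05  1.09  0.28  1.57  0.21  0.72 -0.66]
[0.54, 0.14, 0.2] 0.0 [-0.43  0.61  0.19  1.93 -0.26  0.53 -1.18]
[0.54, 0.14, 0.07] 0.0 [-0.33  0.8   0.02  2.06 -0.13  0.18 -1.31]
```

apply_moves(motion="-0.02 0.07 -0.03 0.01 -0.04 -0.04 -1;-0.04 0.14 -0.06 0.02 -0.08 -0.08 -1;-0.06 0.21 -0.09 0.03 -0.12 -0.12 -1;-0.08 0.28 -0.12 0.03 -0.16 -0.17 -1;-0.1 0.35 -0.14 0.04 -0.2 -0.21 -1;-0.12 0.42 -0.16 0.05 -0.24 -0.26 -1;-0.14 0.49 -0.16 0.05 -0.28 -0.3 -1;-0.14 0.52 -0.16 0.05 -0.28 -0.3 -1;-0.14 0.52 -0.16 0.05 -0.28 -0.3 -1;-0.14 0.52 -0.16 0.05 -0.28 -0.3 -1")

```text
time: 5.25
tool_pos: [0.5297, -0.0303, 0.2589]
eef_rot: [2.813, 1.393, -0.002]
contact_force: [0.1, -0.0, -0.5]
finger_gap: 0.0849
gripper_force: 0.0
```

Run:
```python
from feas import *
from data import rec
s=rec(); print(s["joint_positions"].round(2),s["tool_pos"],R.from_rotvec(s["eef_rot"]).as_matrix().round(3).tolist())
x=fit(); M=Rdown(-34,-.44,56); rel(np.array([.611,-.21,.012])-.15*M[:,2],M)
print(np.array([.611,-.21,.012])-.15*M[:,2])
a,d=grab_frame("wrist")
```

```text
w [-0.0237  0.1866 -0.0014  0.0116] resid [ 0.0135 -0.0062  0.0043  0.0073 -0.0191  0.0026  0.008  -0.0118 -0.0069]
[-0.32  0.57  0.48  1.84 -0.35  0.82 -0.32] [ 0.52968615 -0.03029836  0.25893891] [[0.606, 0.795, 0.0], [0.795, -0.606, -0.002], [-0.002, 0.001, -1.0]]
w [0.0656 0.1323 0.0405 0.0239] resid [ 0.0221 -0.0061 -0.0047  0.0044 -0.0141  0.0012  0.0098 -0.0192  0.0015
 -0.0007 -0.0162  0.002 ]
rel m [-0.0297  0.1697  0.1115] deg [ -0.65 -25.09  -3.27]  FRAC [-0.1186  0.679   0.4461] [-0.0072 -0.2788 -0.0363]
[ 0.64672735 -0.15703203  0.14771275]
```

apply_moves(motion="-0.01 0.08 0.05 0 -0.04 0 -1;-0.02 0.16 0.1 0 -0.08 -0.01 -1;-0.04 0.24 0.15 0 -0.12 -0.01 -1;-0.05 0.32 0.2 0 -0.16 -0.02 -1;-0.07 0.4 0.26 0 -0.2 -0.02 -1;-0.08 0.48 0.32 -0.01 -0.24 -0.03 -1;-0.1 0.56 0.38 -0.01 -0.28 -0.04 -1;-0.12 0.64 0.43 -0.01 -0.28 -0.04 -1;-0.12 0.68 0.446 -0.01 -0.28 -0.04 -1;-0.12 0.68 0.446 -0.01 -0.28 -0.04 -1")

```text
time: 6.55
tool_pos: [0.6474, -0.1584, 0.1482]
eef_rot: [2.535, 1.356, -0.567]
contact_force: [0.6, 0.2, 0.6]
finger_gap: 0.0851
gripper_force: 0.0
```

Run:
```python
from data import *
s=rec(); print(s["joint_positions"].round(2),s["tool_pos"])
c=cam("wrist");a,d=grab_frame("wrist");cv2.imwrite("pics/w3.png",a);np.savez("w3.npz",d=d,T=c[2]);print(proj("wrist",[.611,-.21,.025],c))
```

```text
[-0.27  1.04  0.61  1.33 -0.14  1.08 -0.39] [ 0.64741043 -0.15838801  0.1481767 ]
(np.float64(313.36079707909545), np.float64(228.52394427656466))
```

View pics/w3.png

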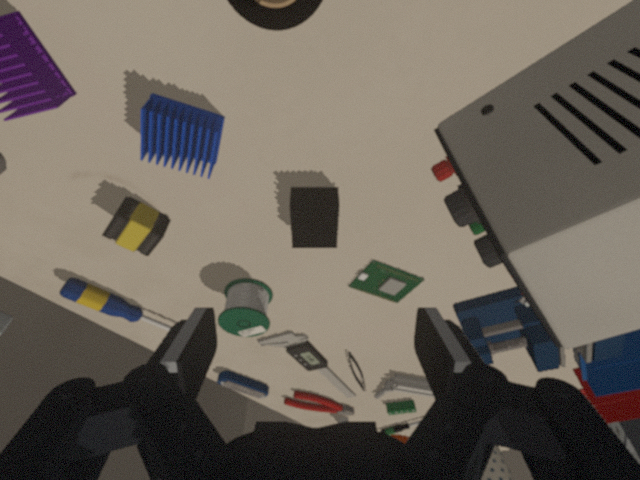

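The wrist view shows the black sink at columns 290-339, rows 187-247, with its edges nearly parallel to the picture's. I'll measure its pose by casting rays from here, with the top and scene views as cross-checks.

```bash
cat > sink.py <<'E'
from h import *
a=cv2.imread("pics/w3.png");z=np.load("w3.npz");c0=cam("wrist");c=(c0[0],c0[1],z["T"]);Q=cloud("wrist",z["d"],c)
m=(a.max(2)<70).astype(np.uint8);m[:,:275]=0;m[:,355:]=0;m[:170]=0;m[262:]=0
m=cv2.morphologyEx(m,cv2.MORPH_OPEN,np.ones((5,5)));k=max(cv2.findContours(m,0,2)[0],key=cv2.contourArea);print(cv2.boundingRect(k),cv2.minAreaRect(k))
pts=k[:,0]; h=cv2.approxPolyDP(cv2.convexHull(k),5,True)[:,0]; print("poly",h.tolist())
for u,v in h: print((u,v),"z=.025",onplane("wrist",u,v,.025,c)[:2].round(4),"z=0",onplane("wrist",u,v,0,c)[:2].round(4))
q=Q[cv2.erode(m,np.ones((3,3)))>0]; print("z pct",np.percentile(q[:,2],[5,30,50,70,95]).round(4))
t=q[(q[:,2]>.019)&(q[:,2]<.031)]; r=cv2.minAreaRect((t[:,:2]*1000).astype(np.float32)); print("top rect",r,len(t))
g=Q[150:260,250:380].reshape(-1,3);g=g[abs(g[:,2])<.006];print("table z",np.median(g[:,2]))
# silhouettes in top and scene: outline direction check by triangulating the blob centre
C={"w":ray("wrist",*(pts.min(0)+pts.max(0))/2,c)}
for n,u,v in(("top",417,211),("scene",330,194)):
    b=cv2.imread(f"pics/{n}0.png");mm=(b.max(2)<38).astype(np.uint8);w=np.zeros_like(mm);w[v-22:v+22,u-22:u+22]=1;mm*=w
    kk=max(cv2.findContours(mm,0,2)[0],key=cv2.contourArea);hh=cv2.approxPolyDP(cv2.convexHull(kk),2.5,True)[:,0]
    print(n,"area",cv2.contourArea(kk))
    for p in hh: print("  ",p,"z.025",onplane(n,*p,.025)[:2].round(4),"z0",onplane(n,*p,0)[:2].round(4))
E
python3 sink.py
```

```text
(290, 187, 48, 60) ((313.5, 216.5), (59.0, 47.0), 90.0)
poly [[336, 188], [335, 246], [293, 246], [291, 188]]
(np.int32(336), np.int32(188)) z=.025 [ 0.6487 -0.1848] z=0 [ 0.6401 -0.2012]
(np.int32(335), np.int32(246)) z=.025 [ 0.6151 -0.2382] z=0 [ 0.6027 -0.2608]
(np.int32(293), np.int32(246)) z=.025 [ 0.5843 -0.2174] z=0 [ 0.5683 -0.2376]
(np.int32(291), np.int32(188)) z=.025 [ 0.6203 -0.1657] z=0 [ 0.6085 -0.1799]
z pct [0.0062 0.0207 0.0223 0.0237 0.0251]
top rect ((612.12646484375, -209.0308837890625), (49.12002182006836, 36.76164627075195), 56.654972076416016) 1935
table z -0.0002247578883027539
top area 409.5
   [410 199] z.025 [ 0.6327 -0.197 ] z0 [ 0.6402 -0.2007]
   [430 210] z.025 [ 0.6093 -0.2344] z0 [ 0.6163 -0.2392]
   [421 225] z.025 [ 0.5799 -0.2154] z0 [ 0.586  -0.2197]
   [401 213] z.025 [ 0.6049 -0.1782] z0 [ 0.6118 -0.1814]
scene area 359.5
   [339 185] z.025 [ 0.6054 -0.231 ] z0 [ 0.6205 -0.2524]
   [342 200] z.025 [ 0.5744 -0.2004] z0 [ 0.5883 -0.2207]
   [322 204] z.025 [ 0.5984 -0.166 ] z0 [ 0.6132 -0.185 ]
   [318 189] z.025 [ 0.6315 -0.194 ] z0 [ 0.6474 -0.2141]
```

Run:
```python
from h import *
M=Rdown(-34,-.44,56); p=np.array([.6095,-.2127,.004])
rel(p-.06*M[:,2],M); rel(p,M)
```

```text
rel m [ 0.0014 -0.0013  0.0991] deg [0.36 0.11 0.23]  FRAC [ 0.0055 -0.0053  0.3965] [0.004  0.0012 0.0025]
rel m [ 0.0015 -0.0017  0.1591] deg [0.36 0.11 0.23]  FRAC [ 0.006  -0.0068  0.6365] [0.004  0.0012 0.0025]
```

apply_moves(motion="0.006 -0.007 0.1 0.004 0 0.003 -1;0.006 -0.007 0.2 0.004 0 0.003 -1;0.006 -0.007 0.3 0.004 0 0.003 -1;0.006 -0.007 0.4 0.004 0 0.003 -1;0.006 -0.007 0.47 0.004 0 0.003 -1;0.006 -0.007 0.53 0.004 0 0.003 -1;0.006 -0.007 0.58 0.004 0 0.003 -1;0.006 -0.007 0.615 0.004 0 0.003 -1;0.006 -0.007 0.636 0.004 0 0.003 -1;0.006 -0.007 0.636 0.004 0 0.003 -1", squeeze=40)

```text
time: 7.85
tool_pos: [0.6094, -0.213, 0.0036]
eef_rot: [2.542, 1.351, -0.572]
contact_force: [-0.4, -0.3, -0.5]
finger_gap: 0.0855
gripper_force: 0.0
```

Run:
```python
from data import *
s=rec(); print(s["joint_positions"].round(2),s["tool_pos"]);rel([.6095,-.2127,.004],Rdown(-34,-.44,56))
c=cam("wrist");a,d=grab_frame("wrist");cv2.imwrite("pics/w4.png",a[120:480,120:520])
```

```text
[-0.19  1.2   0.55  1.47 -0.17  0.77 -0.36] [ 0.60941328 -0.21303326  0.00356923]
rel m [ 0.0001 -0.0001 -0.0005] deg [-0.    0.16 -0.02]  FRAC [ 0.0004 -0.0005 -0.0021] [-0.      0.0018 -0.0002]
```

View pics/w4.png

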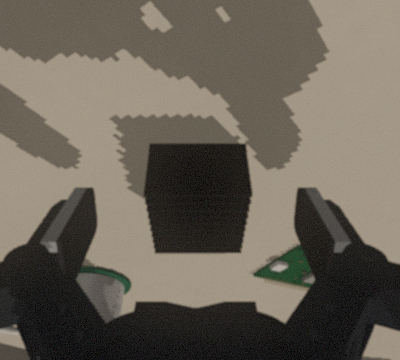

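The sink sits centred between the open fingers, at crop columns 147 to 250. The fingers at x≈95 and 295 are clear of the spool and module. Closing now.

apply_moves(motion="0 0 0 0 0 0 -0.5;0 0 0 0 0 0 0;0 0 0 0 0 0 0.5;0 0 0 0 0 0 1;0 0 0 0 0 0 1;0 0 0 0 0 0 1;0 0 0 0 0 0 1;0 0 0 0 0 0 1;0 0 0 0 0 0 1;0 0 0 0 0 0 1", squeeze=50)

```text
time: 9.15
tool_pos: [0.6102, -0.2128, 0.0042]
eef_rot: [2.541, 1.351, -0.57]
contact_force: [2.1, 2.1, 4.4]
finger_gap: 0.039
gripper_force: 51.2
```

Run:
```python
from data import *
s=rec(); np.savez("grip.npz",p=s["tool_pos"],r=s["eef_rot"]);print(s["tool_pos"],s["gripper_force"],s["finger_gap"],s["contact_force"],s["ft_torque"])
M=Rdown(-34,-.44,56); p=s["tool_pos"]+np.array([0,0,.08]); rel(p,M)
rel([.57,-.03,.22],Rdown(-50,0,0)); 
# wanted place tool pose from sink frame (y axis 56deg -> upslope)
Rs=R.from_rotvec([0,0,np.radians(56-90)]).as_matrix(); G=Rs.T@R.from_rotvec(s["eef_rot"]).as_matrix(); g=Rs.T@(s["tool_pos"]-np.array([.6118,-.2092,0]))
print("tool in sink",g)
```

```text
[ 0.61020712 -0.21282142  0.00420144] 51.164602003991604 0.03897176535488316 [2.14378062 2.08257138 4.36176367] [ 0.411902   -0.12313676 -0.06514902]
rel m [-0.0342  0.0001 -0.0723] deg [ 0.08  0.12 -0.01]  FRAC [-0.1369  0.0004 -0.2892] [ 0.0009  0.0013 -0.0001]
rel m [ 0.0243 -0.1352 -0.2505] deg [ 3.62 25.15 15.74]  FRAC [ 0.0973 -0.5409 -1.0018] [0.0402 0.2794 0.1749]
tool in sink [ 0.00070452 -0.00389302  0.00420144]
```

apply_moves(motion="-0.01 0 -0.02 0 0 0 1;-0.025 0 -0.05 0 0 0 1;-0.05 0 -0.1 0 0 0 1;-0.08 0 -0.17 0 0 0 1;-0.11 0 -0.24 0 0 0 1;-0.15 0 -0.31 0 0 0 1;-0.18 0 -0.38 0 0 0 1;-0.22 0 -0.46 0 0 0 1;-0.24 0 -0.51 0 0 0 1;-0.24 0 -0.51 0 0 0 1")

```text
time: 10.4
tool_pos: [0.6104, -0.2128, 0.1459]
eef_rot: [2.541, 1.35, -0.569]
contact_force: [0.4, -0.5, -0.8]
finger_gap: 0.0388
gripper_force: 50.5
```

```bash
cat > place.py <<'E'
from data import *
P=np.array([.538,.139,.0695]); d=25.4; th=.538
z=np.load("grip.npz"); Rs=R.from_rotvec([0,0,np.radians(56-90)]).as_matrix()
G=Rs.T@R.from_rotvec(z["r"]).as_matrix(); g=Rs.T@(z["p"]-np.array([.6118,-.2092,0]))
px=np.array([np.cos(th)*np.cos(np.radians(d)),np.cos(th)*np.sin(np.radians(d)),np.sin(th)]); py=np.array([-np.sin(np.radians(d)),np.cos(np.radians(d)),0]); n=np.cross(px,py)
Rp=np.stack([-py,px,n],1)   # sink axes at the pad: y up the slope
def tool(off=0.,dx=0.,dy=0.): return P+off*n+dx*px+dy*py+Rp@g, Rp@G
E
python3 - <<'E'
from place import *
s=rec(); print(s["tool_pos"],s["gripper_force"],s["finger_gap"],s["contact_force"],s["joint_positions"].round(2))
p,M=tool(.10); print(p); rel(p,M)
c=cam("wrist");a,dd=grab_frame("wrist");cv2.imwrite("pics/w5.png",a)
E
```

```text
[ 0.61044195 -0.2127833   0.14588592] 50.49201060086489 0.038816921055814725 [ 0.44004258 -0.51495063 -0.77582917] [-0.21  1.01  0.61  1.44 -0.12  0.97 -0.33]
[0.48704882 0.11402669 0.15698659]
rel m [ 0.1775 -0.285  -0.097 ] deg [ 5.39 30.   30.51]  FRAC [ 0.7101 -1.1401 -0.3879] [0.0598 0.3334 0.339 ]
```

View pics/w5.png

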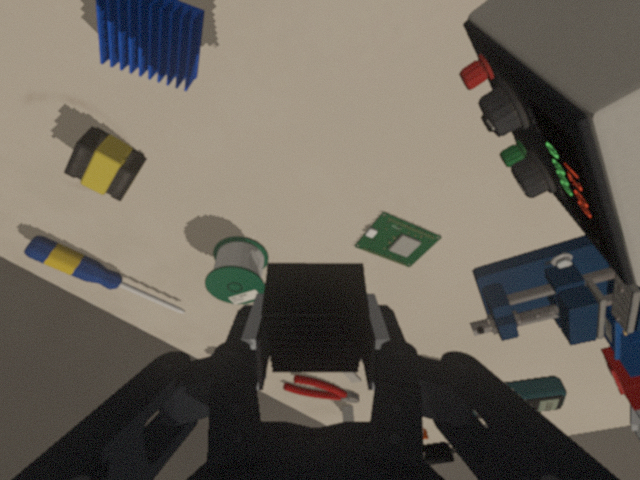

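The wrist view shows the sink held level and centred between the fingers, at columns 262-368, rows 265-370. Next I check its tilt in the hand from the depth of its near side face, then carry on.

```bash
cat > hand.py <<'E'
from place import *
def hand(show=1):
    s=state(); c=cam("wrist"); a,d=grab_frame("wrist"); Q=cloud("wrist",d,c); M=R.from_rotvec(s["eef_rot"]).as_matrix()
    q=(Q-s["tool_pos"])@M@G.T+g   # in nominal sink frame
    m=(d>0)&(a.max(2)<60)&(abs(q[...,0])<.016); 
    for nm,ax,lo,hi,ctr in(("side",1,.018,.034,(2,.004,.022)),("top",2,.016,.034,(1,-.02,.02))):
        k=m&(q[...,ax]>lo)&(q[...,ax]<hi)&(q[...,ctr[0]]>ctr[1])&(q[...,ctr[0]]<ctr[2]); t=q[k]
        for _ in range(3):
            c0=t.mean(0); v=np.linalg.svd(t-c0,full_matrices=False)[2][2]; v*=np.sign(v[ax]); t=t[abs((t-c0)@v)<.003]
        print(nm,len(t),"n",v.round(3),"c",c0.round(4))
    return a
if __name__=="__main__": hand(); rec()
E
python3 hand.py
```

```text
side 3085 n [-0.     1.     0.011] c [0.     0.0239 0.0132]
top 3946 n [-0.003  0.001  1.   ] c [-0.      0.0025  0.0239]
```

apply_moves(motion="0.03 -0.04 -0.03 0.003 0.015 0.015 1;0.07 -0.1 -0.06 0.006 0.03 0.03 1;0.11 -0.17 -0.1 0.01 0.05 0.05 1;0.16 -0.25 -0.14 0.015 0.075 0.075 1;0.21 -0.33 -0.18 0.02 0.1 0.1 1;0.26 -0.41 -0.21 0.024 0.12 0.12 1;0.3 -0.48 -0.24 0.027 0.14 0.14 1;0.34 -0.54 -0.26 0.03 0.16 0.16 1;0.36 -0.57 -0.27 0.03 0.167 0.17 1;0.36 -0.57 -0.27 0.03 0.167 0.17 1")

```text
time: 11.75
tool_pos: [0.5529, -0.0405, 0.1671]
eef_rot: [2.851, 1.053, -0.229]
contact_force: [0.7, 0.2, -0.9]
finger_gap: 0.0387
gripper_force: 50.5
```

Run:
```python
from place import *
s=rec(); print(s["tool_pos"],s["gripper_force"],s["joint_positions"].round(2))
p,M=tool(.08); print(p); rel(p,M)
```

```text
[ 0.55290912 -0.04048435  0.16711527] 50.46404454857111 [-0.4   0.8   0.57  1.77 -0.36  0.8  -0.56]
[0.49630656 0.11842259 0.13981188]
rel m [ 0.0636 -0.1583  0.0108] deg [ 2.57 15.07 15.28]  FRAC [ 0.2542 -0.633   0.0433] [0.0286 0.1674 0.1698]
```

apply_moves(motion="0.02 -0.05 -0.01 0.003 0.015 0.015 1;0.05 -0.12 -0.02 0.006 0.035 0.035 1;0.08 -0.2 -0.02 0.01 0.055 0.055 1;0.11 -0.28 -0.02 0.013 0.075 0.075 1;0.14 -0.36 -0.01 0.016 0.095 0.095 1;0.17 -0.44 0 0.02 0.115 0.115 1;0.2 -0.51 0.01 0.023 0.135 0.135 1;0.23 -0.58 0.03 0.026 0.155 0.155 1;0.254 -0.633 0.043 0.029 0.167 0.17 1;0.254 -0.633 0.043 0.029 0.167 0.17 1")

```text
time: 13.0
tool_pos: [0.4954, 0.1187, 0.1396]
eef_rot: [-3.041, -0.684, -0.143]
contact_force: [0.2, -0.9, -0.9]
finger_gap: 0.0389
gripper_force: 50.5
```

Run:
```python
from hand import *
s=rec(); print(s["tool_pos"],s["gripper_force"],s["joint_positions"].round(2),s["contact_force"],s["ft_torque"])
for o in(.08,.03,.01,.0): rel(*tool(o))
a=hand(); cv2.imwrite("pics/w6.png",a)
```

```text
[0.49537096 0.11869714 0.1395909 ] 50.468523781746626 [-0.54  0.7   0.36  2.1  -0.74  0.37 -0.7 ] [ 0.18684987 -0.94331346 -0.85583602] [-0.09282193  0.08075437  0.07906225]
rel m [ 0.0007  0.0006 -0.0002] deg [-0.09  0.1  -0.03]  FRAC [ 0.003   0.0026 -0.0006] [-0.001   0.0011 -0.0004]
rel m [0.0222 0.0006 0.045 ] deg [-0.09  0.1  -0.03]  FRAC [0.0888 0.0026 0.18  ] [-0.001   0.0011 -0.0004]
rel m [0.0308 0.0006 0.0631] deg [-0.09  0.1  -0.03]  FRAC [0.1232 0.0026 0.2523] [-0.001   0.0011 -0.0004]
rel m [0.0351 0.0006 0.0721] deg [-0.09  0.1  -0.03]  FRAC [0.1404 0.0026 0.2884] [-0.001   0.0011 -0.0004]
side 3108 n [0.003 1.    0.015] c [0.     0.0234 0.0132]
top 3997 n [-0.003  0.008  1.   ] c [0.     0.0019 0.0241]
```

View pics/w6.png

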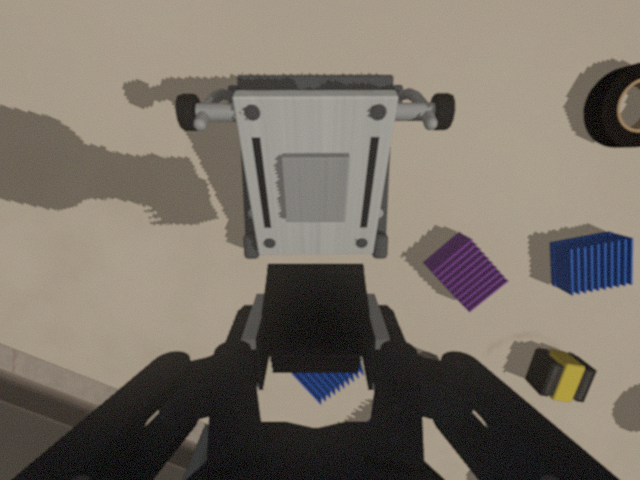

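The wrist view shows the pad at about (315,188), columns 281-349, square to the held sink. I'll measure the pad from here in the tool's frame, which cancels any hand-eye error, and then approach.

```bash
cat > pad2.py <<'E'
from hand import *
c=cam("wrist");s=state();a,d=grab_frame("wrist");Q=cloud("wrist",d,c)
b=cv2.bilateralFilter(a,7,30,5);m=np.zeros((482,642),np.uint8);cv2.floodFill(b,m,(318,190),0,(9,)*3,(9,)*3,4|(255<<8)|cv2.FLOODFILL_MASK_ONLY|cv2.FLOODFILL_FIXED_RANGE)
m=cv2.morphologyEx(m[1:-1,1:-1],cv2.MORPH_OPEN,np.ones((7,7)));k=max(cv2.findContours(m,0,2)[0],key=cv2.contourArea);r=cv2.minAreaRect(k);print("px",r,cv2.contourArea(k))
t=Q[cv2.erode(m,np.ones((5,5)))>0]
for _ in range(3):
    c0=t.mean(0);v=np.linalg.svd(t-c0,full_matrices=False)[2][2];v*=np.sign(v[2]);t=t[abs((t-c0)@v)<.003]
o,dr=ray("wrist",*r[0],c);pc=o+dr*((c0-o)@v)/(dr@v)
print("pad world",pc.round(4),"slope",np.arccos(v[2]).round(4),"dir",np.degrees(np.arctan2(-v[1],-v[0])).round(2))
M=R.from_rotvec(s["eef_rot"]).as_matrix();f=lambda w:(w-s["tool_pos"])@M@G.T+g
print("pad in held-sink frame",f(pc).round(4),"normal",(M@G.T).T@v)
P4=[(lambda o,dr:o+dr*((c0-o)@v)/(dr@v))(*ray("wrist",*x,c)) for x in cv2.boxPoints(r)];print(np.array([f(x) for x in P4]).round(4).tolist())
E
python3 pad2.py
```

```text
px ((312.5, 190.0), (64.0, 65.0), 90.0) 3834.5
pad world [0.5387 0.1401 0.0704] slope 0.5777 dir 24.9
pad in held-sink frame [-0.0014  0.0016 -0.08  ] normal [-0.004252   -0.04046165  0.99917204]
[[-0.02, 0.0251, -0.0791], [0.0174, 0.0251, -0.0789], [0.0206, -0.0261, -0.081], [-0.0237, -0.0262, -0.0812]]
```

Run:
```python
from place import *
N=[]
for _ in range(3):
    c=cam("wrist");a,dd=grab_frame("wrist");Q=cloud("wrist",dd,c)[98:250,245:390].reshape(-1,3);e=(Q-P)@n;q=Q[abs(e+.006)<.0028]
    for _ in range(4):
        c0=q.mean(0);v=np.linalg.svd(q-c0,full_matrices=False)[2][2];v*=np.sign(v[2]);q=Q[abs((Q-c0)@v)<.0025]
    print(len(q),"slope",np.arccos(v[2]),"dir",np.degrees(np.arctan2(-v[1],-v[0])),"P above plate",(P-c0)@v,"along spread",((q-c0)@px).std())
```

```text
16059 slope 0.5381732160827383 dir 25.33382513535119 P above plate 0.005772392704435656 along spread 0.035094224166669685
15970 slope 0.5381142699149952 dir 25.35757790898045 P above plate 0.0057732059593975215 along spread 0.035068031450964064
15958 slope 0.5379723244581519 dir 25.33952975222035 P above plate 0.0057775526731114095 along spread 0.03507719258574208
```

apply_moves(motion="0.02 0.001 0.04 0 0.001 0 1;0.04 0.002 0.08 0 0.001 0 1;0.06 0.003 0.12 0 0.001 0 1;0.075 0.003 0.15 0 0.001 0 1;0.09 0.003 0.18 0 0.001 0 1;0.1 0.003 0.205 0 0.001 0 1;0.11 0.003 0.225 0 0.001 0 1;0.119 0.003 0.243 0 0.001 0 1;0.128 0.003 0.261 0 0.001 0 1;0.132 0.003 0.27 0 0.001 0 1")

```text
time: 14.5
tool_pos: [0.5328, 0.1336, 0.0754]
eef_rot: [-3.043, -0.683, -0.148]
contact_force: [-0.0, 0.2, -0.6]
finger_gap: 0.0388
gripper_force: 50.5
```

```bash
cat > chk.py <<'E'
from hand import *
s=rec(); print(s["tool_pos"],s["gripper_force"],s["contact_force"].round(2),s["ft_torque"].round(2),"Fn",s["contact_force"]@n,"Fx",s["contact_force"]@px)
M=R.from_rotvec(s["eef_rot"]).as_matrix(); p0,M0=tool(0); dp=s["tool_pos"]-p0; print("off n,px,py mm",(1000*np.array([dp@n,dp@px,dp@py])).round(2),s["joint_positions"].round(2))
for o in(.004,.002,0,-.002): rel(*tool(o),s=s)
hand()
E
python3 chk.py
```

```text
[0.5327902  0.13355301 0.07540985] 50.46826170757413 [-0.02  0.16 -0.62] [-0.07  0.1  -0.01] Fn -0.5633916336615195 Fx -0.27168156372154545
off n,px,py mm [ 4.48  0.87 -1.98] [-0.48  0.83  0.26  2.02 -0.8   0.29 -0.67]
rel m [-0.0006 -0.002   0.0008] deg [ 0.01 -0.05 -0.09]  FRAC [-0.0024 -0.0079  0.0032] [ 0.0001 -0.0005 -0.001 ]
rel m [ 0.0003 -0.002   0.0026] deg [ 0.01 -0.05 -0.09]  FRAC [ 0.0011 -0.0079  0.0105] [ 0.0001 -0.0005 -0.001 ]
rel m [ 0.0011 -0.002   0.0044] deg [ 0.01 -0.05 -0.09]  FRAC [ 0.0045 -0.008   0.0177] [ 0.0001 -0.0005 -0.001 ]
rel m [ 0.002  -0.002   0.0062] deg [ 0.01 -0.05 -0.09]  FRAC [ 0.0079 -0.008   0.0249] [ 0.0001 -0.0005 -0.001 ]
side 3112 n [0.    1.    0.015] c [-0.      0.0234  0.0131]
top 4020 n [-0.003  0.008  1.   ] c [-0.      0.0019  0.0241]
```

apply_moves(motion="0 -0.008 0 0 0 0 1;0.001 -0.008 0.001 0 0 0 1;0.002 -0.008 0.003 0 0 0 1;0.003 -0.008 0.005 0 0 0 1;0.004 -0.008 0.007 0 0 0 1;0.005 -0.008 0.009 0 0 0 1;0.006 -0.008 0.011 0 0 0 1;0.007 -0.008 0.013 0 0 0 1;0.008 -0.008 0.015 0 0 0 1;0.008 -0.008 0.015 0 0 0 1")

```text
time: 15.8
tool_pos: [0.5339, 0.1363, 0.072]
eef_rot: [-3.043, -0.683, -0.148]
contact_force: [0.4, 0.5, -0.9]
finger_gap: 0.0389
gripper_force: 50.5
```

```bash
python3 chk.py
```

```text
[0.53394387 0.13626458 0.07204625] 50.467608980834484 [ 0.41  0.55 -0.86] [-0.11  0.09  0.03] Fn -1.048811586131861 Fx 0.07996427240422171
off n,px,py mm [ 0.46  1.04 -0.03] [-0.48  0.84  0.26  2.02 -0.8   0.28 -0.67]
rel m [-0.0025 -0.     -0.0028] deg [ 0.01 -0.05 -0.09]  FRAC [-0.0098 -0.0001 -0.011 ] [ 0.0001 -0.0005 -0.001 ]
rel m [-0.0016 -0.     -0.0009] deg [ 0.01 -0.05 -0.09]  FRAC [-0.0064 -0.0001 -0.0038] [ 0.0001 -0.0005 -0.001 ]
rel m [-0.0007 -0.      0.0009] deg [ 0.01 -0.05 -0.09]  FRAC [-0.003  -0.0001  0.0035] [ 0.0001 -0.0005 -0.001 ]
rel m [ 0.0001 -0.      0.0027] deg [ 0.01 -0.05 -0.09]  FRAC [ 0.0004 -0.0001  0.0107] [ 0.0001 -0.0005 -0.001 ]
side 3107 n [0.001 1.    0.018] c [-0.      0.0234  0.0131]
top 4014 n [-0.002  0.009  1.   ] c [0.0001 0.0019 0.0241]
```

apply_moves(motion="0.0002 0 0.0005 0 0 0 1;0.0005 0 0.001 0 0 0 1;0.0007 0 0.0015 0 0 0 1;0.001 0 0.002 0 0 0 1;0.0012 0 0.0025 0 0 0 1;0.0014 0 0.003 0 0 0 1;0.0017 0 0.0036 0 0 0 1;0.0017 0 0.0036 0 0 0 1;0.0017 0 0.0036 0 0 0 1;0.0017 0 0.0036 0 0 0 1")

```text
time: 17.1
tool_pos: [0.5341, 0.1363, 0.0718]
eef_rot: [-3.042, -0.682, -0.148]
contact_force: [-3.1, -0.1, 7.5]
finger_gap: 0.0387
gripper_force: 51.5
```

```bash
python3 chk.py | grep -v rel
```

```text
[0.5341318  0.13629456 0.07179119] 51.46102895960212 [-3.08 -0.12  7.52] [-0.01  0.54  0.08] Fn 7.907041321202733 Fx 1.420199415300035
off n,px,py mm [ 0.15  1.07 -0.08] [-0.48  0.84  0.26  2.02 -0.8   0.28 -0.67]
side 3097 n [0.    1.    0.014] c [0.     0.0234 0.0132]
top 4012 n [-0.002  0.009  1.   ] c [-0.      0.0019  0.0241]
```

apply_moves(motion="0.0002 0 0.0005 0 0 0 1;0.0004 0 0.001 0 0 0 1;0.0007 0 0.0015 0 0 0 1;0.001 0 0.002 0 0 0 1;0.0012 0 0.0025 0 0 0 1;0.0014 0 0.003 0 0 0 1;0.0017 0 0.0036 0 0 0 1;0.0017 0 0.0036 0 0 0 1;0.0017 0 0.0036 0 0 0 1;0.0017 0 0.0036 0 0 0 1")

```text
time: 18.4
tool_pos: [0.5342, 0.1363, 0.0717]
eef_rot: [-3.042, -0.682, -0.147]
contact_force: [-6.0, -1.9, 16.2]
finger_gap: 0.039
gripper_force: 52.4
```

```bash
python3 chk.py | grep -v rel
python3 - <<'E'
from place import *
# held sink vs plate, both from the same wrist depth picture
c=cam("wrist");s=state();a,dd=grab_frame("wrist");cv2.imwrite("pics/w7.png",a);np.savez("w7.npz",d=dd,T=c[2]);Q=cloud("wrist",dd,c);q=(Q-P)@np.stack([px,py,n],1)
def pl(k):
    t=q[k]
    for _ in range(4):
        c0=t.mean(0);v=np.linalg.svd(t-c0,full_matrices=False)[2][2];v*=np.sign(v[2]);t=t[abs((t-c0)@v)<.0025]
    return len(t),v.round(4),c0.round(4)
X,Y,Z=q[...,0],q[...,1],q[...,2];ok=dd>0;dark=a.max(2)<60
print("plate",pl(ok&(abs(Z+.006)<.003)&(abs(Y)<.04)&(X>.03)&(X<.055)|ok&(abs(Z+.006)<.003)&(abs(Y)>.026)&(abs(Y)<.04)&(abs(X)<.055)))
print("fin tops",pl(ok&dark&(abs(Z-.025)<.006)&(abs(Y)<.016)&(abs(X)<.023)))
k=ok&dark&(abs(Z-.025)<.004);print("tops Y range",np.percentile(Y[k&(abs(Y)<.03)&(abs(X)<.02)],[1,99]),"X max",np.percentile(X[k&(abs(Y)<.015)],99))
E
```

```text
[0.53416571 0.13632758 0.07171765] 52.42975752800703 [-6.01 -1.86 16.24] [-0.07  1.    0.15] Fn 17.13364530891458 Fx 2.9760084184631097
off n,px,py mm [ 0.07  1.07 -0.06] [-0.48  0.84  0.26  2.02 -0.8   0.28 -0.67]
side 3105 n [-0.     1.     0.014] c [-0.      0.0234  0.0131]
top 3992 n [-0.002  0.009  1.   ] c [0.0001 0.0019 0.0241]
plate (13106, array([-1.9e-03,  2.0e-04,  1.0e+00]), array([ 0.0347,  0.    , -0.0057]))
fin tops (4249, array([0.0066, 0.0014, 1.    ]), array([ 0.0016, -0.0001,  0.0242]))
tops Y range [-0.02852975  0.0284176 ] X max 0.025205122345154544
```

View pics/w7.png

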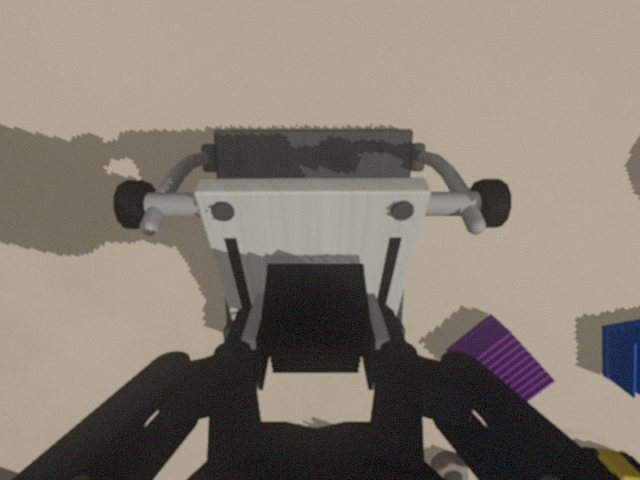

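The sink, at columns 262-370, sits square on the plate and covers the pad. It reads about 18 N and is flush within 0.01 rad, so I'm handing in.

```bash
python3 -c "
from station import *
print(sign_off())"
```

```text
the job is handed in; nothing more can be done
None
```

The job is handed in at about 20 s: the heat sink is still gripped (about 52 N) and pressed on the pad with about 18 N, measured flush within 0.01 rad and centred within about 2 mm; the verdict was not shown.

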